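# Set the thumbscrew of a strip guide to running clearance

### The job

Set the strip guide that is bolted to the bench so that its copper strip can just be drawn through: first shoot the bolt on the hinged leaf fully home into its keeper, then turn the winged thumbscrew clockwise until it seats on the strip, and back it off a quarter turn. Finish with the gripper still holding the thumbscrew at that setting, with the leaf down and the bolt home, so that its lock nut can be nipped up; do not let go. Leave the tools and parts lying round the guide where they are.

Things in the scene. Friction and masses are not known exactly. Their poses are not given: they have to be found in the camera images.
- strip_guide: Strip guide: dark cast base 236 x 110 x 18 mm (x, y, z) fixed to the bench, a copper strip (34 x 240 mm, 26 mm up; y -165 to +75) lying across it under a hinged steel leaf (46 mm wide, top 54 mm up). Origin under the base's centre at bench height; x from keeper (-x, towards the robot) to hinge (+x), z up. Keeper post at x -95 mm, 76 mm high; thumbscrew at x +45; hinge at x +98, 64 mm high. 
- guide_leaf (a joint): Hinge of the leaf, rad: 0 = down (as it starts), grows as its front end is lifted. Only its weight (about 1 kg) holds it down until the bolt is home.
- guide_bolt (a joint): Slide of the bolt on the leaf, m: 0 = withdrawn, 0.028 = fully home through the keeper (end stop). It slides towards -x of strip_guide, with about 2.5 N of friction, and stays where it is left; starts at 0 to 0.006.
- bolt_knob (a point): Upright round steel knob on the bolt's tail, 14 mm thick, reaching from 64 to 93 mm above the bench; this point is on its axis, 81 mm above the bench; axes as strip_guide. Round it nothing stands higher than the 65 mm of the bolt, but in front, where the bolt ends its travel, are its two staples, 71 mm high: keep the fingertips above 72 mm. The thumbscrew stands 63 mm behind the withdrawn knob.
- guide_screw (a joint): Turn of the thumbscrew, rad: 0 = seated (its foot bears on the strip: hard stop), negative = backed off; it grows as the screw is turned clockwise seen from above. 2 mm a turn. Friction about 0.06 N m; it stays where it is left. Starts at -2.9 to -2.0. A quarter turn off the seat is -1.57.
- screw_grip (a point): Centre of the thumbscrew's wings, on its vertical axis, 103 mm above the bench (up to 1 mm more when backed off). The wings are one flat plate 44 mm long (this point's x), 10 mm thick (its y), reaching 11 mm below and 12 mm above this point; below are a 13 mm neck, a 21 mm collar, the lock nut and boss. Grip across the 10 mm. Axes turn with the screw; at the seat its x lies along x of strip_guide.
- dividers: Bystander: steel spring dividers 139 x 54 x 20 mm, lying to the right of the guide's front half. Origin under its middle.
- chasing_punch_1: Bystander: thin steel punch 119 mm long, 8 mm thick, lying to the left of the guide's front half. Origin under its middle.
- hex_nut: Bystander: loose steel nut, 20 mm across, 8 mm high, right of the guide's hinge end, behind the strip. Origin under its middle.
- brass_ring: Bystander: brass ring 64 mm across, 12 mm high, flat on the bench right of the guide. Origin under its centre.
- solder_spool: Bystander: grey spool 67 mm across, 32 mm high, farther right. Origin under its centre.
- tin_snips: Bystander: snips with red handles, 213 mm long, farther right. Origin under its middle.
- flat_pliers: Bystander: pliers with blue handles, 162 mm long, at the far right. Origin under its middle.
- chasing_hammer: Bystander: hammer with wooden handle, 227 mm long, near the bench's front edge at the right. Origin under its middle.
- lamp_shade (a point): Not to be touched: centre of the mouth of the bench lamp's round green shade, fixed, 150 mm across its mouth, 0.38 m above the bench, the shade reaching up from there to 0.58 m. It hangs behind and to the right of the guide; keep the wrist clear of it.

How it is judged (in metres and radians):
On the way, in this order (a step that is already met when the one before it is completed fails the run):
1. the bolt is fully home in its keeper with the leaf down (value of joint guide_bolt above 0.025 m and value of joint guide_leaf below 0.03 rad), for 0.2 s.
2. the thumbscrew is turned in until it seats on the strip (value of joint guide_bolt above 0.025 m and value of joint guide_screw above -0.1 rad), for 0.1 s.
3. the thumbscrew is backed off a quarter turn and still held (value of joint guide_bolt above 0.025 m and value of joint guide_screw between -1.92 and -1.22 rad and contact force between the fingers and guide_screw above 4 N), for 0.3 s.
At the end, for the whole second after the job is handed in: The bolt is within 3 mm of fully home, the leaf is down (under 0.03 rad), the thumbscrew stands a quarter turn (1.57 rad, plus or minus 0.35) off its seat, after having been seated (within 0.1 rad of the stop), and the fingers still grip it with more than 4 N (all of step 3 and value of joint guide_leaf below 0.03 rad); the arm keeps its last pose, push and grip.
It fails at once if the screw is run in near its seat while the bolt is not home (not (value of joint guide_bolt above 0.022 m) and value of joint guide_screw above -0.6 rad).
It fails at once if a tool or part lying round the guide is moved more than 3 cm (distance of any of flat_pliers, tin_snips, chasing_hammer, dividers, chasing_punch_1, hex_nut, brass_ring, solder_spool from where it was at the start of the episode above 0.03 m).
It also fails if it takes over 58 s, if anything falls off the work surface, if the arm or the gripper's body presses on something with over 40 N, if the wrist force passes 120 N, or if a joint passes its speed limit or range.

### The arm

A 7-joint arm with a two-finger parallel gripper is mounted at the origin on a cart in front of the work surface, level with it; the furniture and walls round the work are solid. World frame = base frame: x ahead of the robot, y to its left, z up, the work surface at z = 0. Lengths are in m, angles in degrees, forces in N, time in s.
With the tool pointing down it reaches from about 0.4 to 0.9 m from the base axis. Payload 5.5 kg.
Tool frame: the origin (TCP) lies at the very end of the fingers, on their centre line; the grasp point (between the pads) lies 19 mm behind it (arm.tcp_to_grasp is the distance from the TCP to the grasp point, in m); z points along the fingers, y is the line along which they close (so a half turn about z gives the same grasp; the last joint's range is limited). The gripper opens to 92 mm and grips with 3 to 60 N. Pads are 19 mm wide; open, the fingers measure 130 mm over their backs; the gripper's body (75 mm by 190 mm) begins 47 mm behind the grasp point.
Start: joints at [-59.576, 28.699, -24.465, 88.831, 12.651, 65.22, -12.049], TCP at [0.172, 0.627, 0.227] pointing down, gripper open.
Joint ranges: [-164.97, 164.97], [-17.58, 116.51], [-87.97, 89.64], [11.32, 138.91], [-80.73, 260.73], [10.89, 115.49], [-147.41, 147.41]. Speed limits (degrees/s): [147.25, 147.25, 180, 180, 180, 180, 180].

### API

Orientations are given as a 3x3 rotation matrix whose columns are the frame's x, y, z axes.
In Python, from station import arm gives the robot as it stands.
- The arm moves only by the tool play_rows, never from a script. Its arguments are lists of equal length, an entry for each row: "jaw": the closure, from 0 (fully open) to 1 (shut); "linear": the shift along the tool's x, y, z as a fraction of full scale, a list of three; "turn": the turn about the tool's z as a fraction of full scale. A call has 1 to 12 rows; each row shifts and turns the commanded pose from where the row before left it, along the tool's axes as they then stand; what a row does not reach is not made up. Full scale, the value 1, is 100 mm for a shift and 90 degrees for a turn. A row lasts 1/12 s, in which the tool goes at most 41.7 mm and 7.16 degrees, less where a joint would pass 70% of its speed; a pose out of reach is approached as far as the arm can. A call with a number of a shift or a turn outside -1 to 1 is refused whole. A call with a gripper value outside its range is refused whole. The fingers move at their own pace and stop on an object; "grip_force" is the grip in N (left out, the last holds). Time passes only in rows, so rows that do not move let the fingers close. It gives the time, the measured TCP pose, the force, the opening and the grip force at its end, in the units of the state.
- arm.observe(): the state, without advancing time (a new reading comes with each control period).
- arm.read_camera(name): name is "scene" or "top" or "wrist"; returns the picture (400x640x3 uint8, red, green, blue); there is no depth.
- arm.camera_info(name): a dict with "fx", "fy", "cx", "cy" (pixels), "extrinsics" (4x4, takes a point from camera to world coordinates); the wrist camera has in their place "hand_eye" (4x4, takes a point from camera to tool coordinates, whose origin is the TCP and whose axes are the flange's). Camera axes: x right, y up, looking along -z (the intrinsics and any distortion apply to the point x, -y, -z); pixel columns grow to the right and rows downward; lengths in m; the calibration is good to about 2 mm. A picture is of the moment at which its call begins: read the wrist's pose just before it. camera_info takes no time and is no camera call.
- arm.job_done(): hands the job in; it is judged then, once.
The state is a dict: "time": time; "q": joint angles; "dq": joint speeds; "effort": joint torques, N m; "position": TCP position; "tcp_rot": TCP orientation; "ft_force": force on the tool from outside, world axes, zero at the start; "ft_torque": the same for the moment, N m; "gripper_width": finger opening in m; "gripper_force": force on a finger pad.
Only numpy, scipy, OpenCV 4.12 (cv2) and the standard library are available. Lean on these libraries where they do the work, as an engineer would, in place of code of your own. Each camera call takes 0.05 s, during which the arm holds its last target. There are 200 camera calls.

## Working session

There is one attempt and no reset: what is moved stays moved. The work goes in short steps, Python scripts to look and compute and a tool call to move; the robot and the scene stay as the last step left them, time stands still between calls to the robot, and variables do not carry over. Pictures are saved under pics/ and viewed, at most 10 in all, crops included, and the job is handed in when it is done.

Besides the shell and the picture viewer there is one more tool, called after "Call:" by a JSON object that holds its "api" and its "payload". play_rows: Moves the arm, as the interface text tells. Its arguments: {"type":"object","properties":{"jaw":{"type":"array","items":{"type":"number"}},"linear":{"type":"array","items":{"type":"array","items":{"type":"number","minimum":-1,"maximum":1}}},"turn":{"type":"array","items":{"type":"number","minimum":-1,"maximum":1}},"grip_force":{"type":"number"}},"required":["jaw","linear","turn"]}

```bash
ls; mkdir -p pics; python3 - <<'E'
from station import arm
import cv2,numpy as np
np.set_printoptions(precision=4,suppress=True)
s=arm.observe();print(s)
for n in("scene","top","wrist"):
    cv2.imwrite(f"pics/{n}0.png",arm.read_camera(n)[:,:,::-1]);print(n,arm.camera_info(n))
E
```

```text
pics
{'time': 0.0, 'q': array([-59.5775,  28.753 , -24.4542,  88.8914,  12.6507,  65.2182,
       -12.0489]), 'dq': array([-0.0155,  0.1072,  0.0042,  0.0067, -0.0232,  0.0038, -0.0148]), 'effort': array([  0.0008, -56.6597,  -5.8158, -27.9106,  -0.0686,   0.0308,
         0.0002]), 'position': array([0.1718, 0.6262, 0.2257]), 'tcp_rot': array([[-0.9644,  0.2645, -0.0006],
       [ 0.2645,  0.9644, -0.0018],
       [ 0.0001, -0.0019, -1.    ]]), 'ft_force': array([1.1268, 0.2156, 0.2923]), 'ft_torque': array([-0.0563,  0.0925,  0.0279]), 'gripper_force': 0.0, 'gripper_width': 0.09184402538234483}
scene {'fx': 442.272640503591, 'fy': 442.272640503591, 'cx': 317.45669406581055, 'cy': 204.95180450862756, 'extrinsics': array([[ 0.4418,  0.3783, -0.8134, -0.4138],
       [-0.8971,  0.1937, -0.3972, -0.4279],
       [ 0.0073,  0.9052,  0.425 ,  0.697 ],
       [ 0.    ,  0.    ,  0.    ,  1.    ]])}
top {'fx': 448.66003715548743, 'fy': 448.66003715548743, 'cx': 328.9267983228312, 'cy': 203.39723302900782, 'extrinsics': array([[-0.0044,  0.9915, -0.1302,  0.3595],
       [-0.9998, -0.0018,  0.0202,  0.0224],
       [ 0.0198,  0.1303,  0.9913,  1.3761],
       [ 0.    ,  0.    ,  0.    ,  1.    ]])}
wrist {'fx': 297.5171885349314, 'fy': 297.5171885349314, 'cx': 319.30449913619344, 'cy': 200.54209817873485, 'hand_eye': array([[ 0.0008,  0.9555,  0.2951,  0.0799],
       [ 1.    , -0.0006, -0.0009,  0.0006],
       [-0.0007,  0.2951, -0.9555, -0.1578],
       [ 0.    ,  0.    ,  0.    ,  1.    ]])}
```

View pics/top0.png

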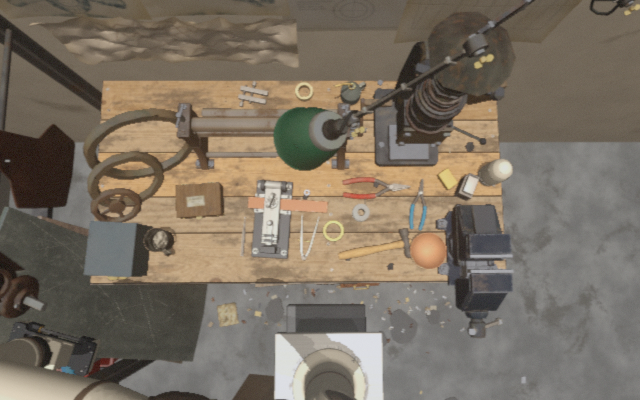

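View pics/scene0.png

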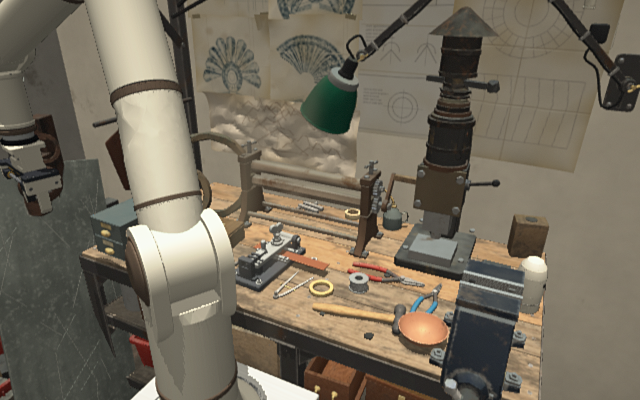

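The top view shows the guide at about (271,218), the strip at row ~205, and the lamp shade at (310,138). I'll zoom in on the guide.

```bash
cat > h.py <<'E'
from station import arm
import cv2,numpy as np
np.set_printoptions(precision=4,suppress=True)
def ray(n,uv,z,st=None):
    c=arm.camera_info(n); d=np.array([(uv[0]-c['cx'])/c['fx'],-(uv[1]-c['cy'])/c['fy'],-1.])
    if n=='wrist':
        T=np.eye(4);T[:3,:3]=st['tcp_rot'];T[:3,3]=st['position'];E=T@c['hand_eye']
    else:E=c['extrinsics']
    o=E[:3,3];d=E[:3,:3]@d
    return o+d*(z-o[2])/d[2]
E
python3 - <<'E'
from h import *
im=cv2.imread('pics/top0.png')[165:270,225:345]
cv2.imwrite('pics/topc.png',cv2.resize(im,None,fx=5.7,fy=5.7,interpolation=cv2.INTER_CUBIC))
full=cv2.imread('pics/top0.png');h=cv2.cvtColor(full,cv2.COLOR_BGR2HSV)
print(h[207,310],h[205,252])
for p in((249,198),(249,210),(327,200),(327,212)):print(p,ray('top',p,.026))
for p in((271,218),):print(ray('top',p,.018))
E
```

```text
[ 12 105 214] [ 12 109 212]
(249, 198) [0.5538 0.2371 0.026 ]
(249, 210) [0.5172 0.2364 0.026 ]
(327, 200) [0.5473 0.0008 0.026 ]
(327, 212) [0.5106 0.0009 0.026 ]
[0.4936 0.1707 0.018 ]
```

View pics/topc.png

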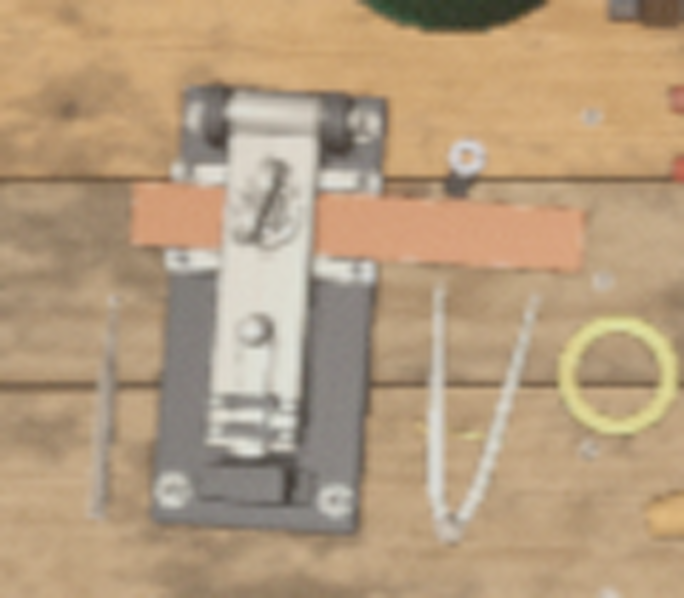

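The crop shows the knob at (257,330), the wings at about (262,202) running roughly from (275,165) to (245,238), and the base corners at (185,90), (385,98), (357,532) and (152,522).

```bash
python3 - <<'E'
from h import *
r=lambda c,z:ray('top',(225+(c[0]+.5)/5.7-.5,165+(c[1]+.5)/5.7-.5),z)
P=[r(c,.018) for c in((185,90),(385,98),(357,532),(152,522))]
for p in P:print(p)
print('c',np.mean(P,0)); a=(P[0]+P[1]-P[2]-P[3]);b=P[0]+P[3]-P[1]-P[2];print(np.degrees(np.arctan2(a[1],a[0])),np.degrees(np.arctan2(-b[0],b[1])),np.linalg.norm(a)/2,np.linalg.norm(b)/2)
S=[r(c,.026) for c in((132,184),(134,244),(585,208),(580,269))]
b=S[0]+S[1]-S[2]-S[3];print('strip',(S[0]+S[1])/2,(S[2]+S[3])/2,np.degrees(np.arctan2(-b[0],b[1])))
print('knob',r((257,328),.093));print('screw',r((275,165),.115),r((245,238),.115))
print('shade');c=ray('top',(310,138),.38);print(c)
E
```

```text
[0.6095 0.2148 0.018 ]
[0.605  0.1074 0.018 ]
[0.3732 0.1207 0.018 ]
[0.3788 0.2283 0.018 ]
c [0.4916 0.1678 0.018 ]
-3.314508584958168 -2.6974117734042147 0.23162628135183594 0.10764109614186268
strip [0.5412 0.2401 0.026 ] [0.5276 0.0015 0.026 ] -3.255675962912239
knob [0.4743 0.1662 0.093 ]
screw [0.5537 0.1558 0.115 ] [0.5171 0.1702 0.115 ]
shade
[0.6409 0.0447 0.38  ]
```

Call:
{"api": "play_rows", "payload": {"jaw": [0,0,0,0,0,0,0,0,0,0], "linear": [[-0.206,-0.181,0],[-0.206,-0.181,0],[-0.206,-0.181,0],[-0.206,-0.181,0],[-0.206,-0.181,0],[-0.206,-0.181,0],[-0.206,-0.181,0],[-0.206,-0.181,0],[-0.206,-0.181,0],[-0.206,-0.181,0]], "turn": [0,0,0,0,0,0,0,0,0,0], "grip_force": 20}}

```text
time: 0.98
position: [0.3232, 0.3964, 0.2266]
tcp_rot: [[-0.964, 0.265, -0.0], [0.265, 0.964, -0.0], [0.0, -0.0, -1.0]]
ft_force: [0.5, 0.7, 0.1]
gripper_width: 0.0919
gripper_force: 0.0
```

Call:
{"api": "play_rows", "payload": {"jaw": [0,0,0,0,0,0,0,0,0,0,0,0], "linear": [[-0.206,-0.181,0],[-0.206,-0.181,0],[-0.206,-0.181,0],[-0.206,-0.181,0],[-0.206,-0.181,0],[-0.206,-0.181,0],[-0.206,-0.181,0],[-0.206,-0.181,0],[-0.15,-0.131,0],[0,0,0],[0,0,0],[0,0,0]], "turn": [0,0,0,0,0,0,0,0,0,0,-0.067,-0.067]}}

```text
time: 1.98
position: [0.454, 0.198, 0.2265]
tcp_rot: [[-0.999, 0.053, -0.001], [0.053, 0.999, 0.0], [0.001, 0.0, -1.0]]
ft_force: [-0.5, -0.1, -0.0]
gripper_width: 0.0919
gripper_force: 0.0
```

```bash
python3 - <<'E'
from h import *
s=arm.observe();print(s['time'],s['q'],s['position'],s['tcp_rot'],s['ft_force'])
cv2.imwrite('pics/w1.png',arm.read_camera('wrist')[:,:,::-1])
E
```

```text
1.9833 [-14.4509  11.6703 -13.7964 110.9192   3.2392  57.812   57.2499] [0.454  0.198  0.2265] [[-0.9986  0.0532 -0.0007]
 [ 0.0532  0.9986  0.0001]
 [ 0.0007  0.0001 -1.    ]] [-0.5122 -0.0789 -0.0265]
```

View pics/w1.png

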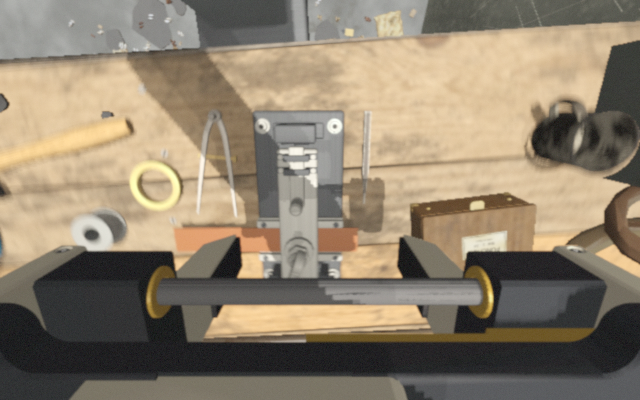

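The wrist view shows the knob top at about (297,204) and the screw wings at about (297,258), partly hidden by the gripper.

```bash
python3 - <<'E'
from h import *
s=arm.observe()
for p,z in(((296.5,204),.093),((298,210),.075),((299,240),.115),((291,277),.115)):print(p,ray('wrist',p,z,s))
c=cv2.imread('pics/w1.png')[100:290,230:370];cv2.imwrite('pics/w1c.png',cv2.resize(c,None,fx=4,fy=3.1,interpolation=cv2.INTER_CUBIC))
E
```

```text
(296.5, 204) [0.4668 0.175  0.093 ]
(298, 210) [0.4795 0.1745 0.075 ]
(299, 240) [0.4972 0.177  0.115 ]
(291, 277) [0.5383 0.1661 0.115 ]
```

View pics/w1c.png

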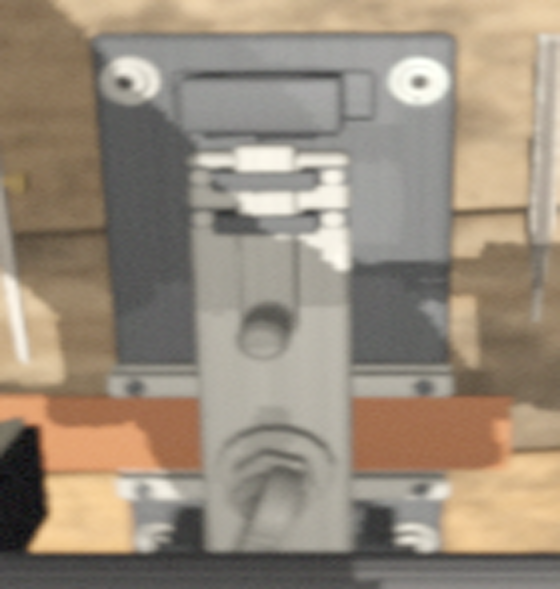

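```bash
python3 - <<'E'
from h import *
s=arm.observe();print(s['position'],s['tcp_rot'][:,1])
r=lambda c,z:ray('wrist',(230+(c[0]+.5)/4-.5,100+(c[1]+.5)/3.1-.5),z,s)
for c,z in(((95,35),.018),((455,35),.018),((510,400),.026),((510,468),.026),((264.5,338),.093),((202,560),.054),((352,560),.054),((193,230),.054),((350,230),.054)):print(c,r(c,z))
im=cv2.imread('pics/w1.png');
for p in((174,227),(174,250),(357,227),(357,249)):print('strip',p,ray('wrist',p,.026,s))
E
```

```text
[0.4539 0.1982 0.2265] [ 0.0459  0.9989 -0.    ]
(95, 35) [0.3733 0.1249 0.018 ]
(455, 35) [0.3781 0.2309 0.018 ]
(510, 400) [0.5252 0.2451 0.026 ]
(510, 468) [0.5567 0.2448 0.026 ]
(264.5, 338) [0.4718 0.1739 0.093 ]
(202, 560) [0.5795 0.1438 0.054 ]
(352, 560) [0.5817 0.1912 0.054 ]
(193, 230) [0.4425 0.1527 0.054 ]
(350, 230) [0.4445 0.1971 0.054 ]
strip (174, 227) [0.5121 0.008  0.026 ]
strip (174, 250) [0.5447 0.0018 0.026 ]
strip (357, 227) [0.5228 0.2449 0.026 ]
strip (357, 249) [0.5543 0.2447 0.026 ]
```

Call:
{"api": "play_rows", "payload": {"jaw": [0,0.4,0.4,0.4,0.4,0.4,0.4,0.4,0.4,0.4], "linear": [[-0.1,-0.13,0],[-0.103,-0.133,0],[0,0,0.25],[0,0,0.25],[0,0,0.25],[0,0,0.25],[0,0,0.2],[0,0,0.15],[0,0,0.1],[0,0,0.045]], "turn": [0,0,0,0,0,0,0,0,0,0]}}

```text
time: 2.87
position: [0.4718, 0.1707, 0.0757]
tcp_rot: [[-0.998, 0.058, -0.003], [0.058, 0.998, -0.001], [0.002, -0.001, -1.0]]
ft_force: [0.2, 1.0, 0.8]
gripper_width: 0.055
gripper_force: 0.0
```

```bash
python3 - <<'E'
from h import *
s=arm.observe();print(s['time'],s['q'],s['position'],s['ft_force'],s['gripper_width'])
cv2.imwrite('pics/w2.png',arm.read_camera('wrist')[:,:,::-1])
E
```

```text
2.8667 [-13.7869  24.7697 -10.9686 116.7551   7.1928  39.2426  57.3168] [0.4718 0.1707 0.0757] [0.1753 0.9972 0.7603] 0.05503188197986802
```

View pics/w2.png

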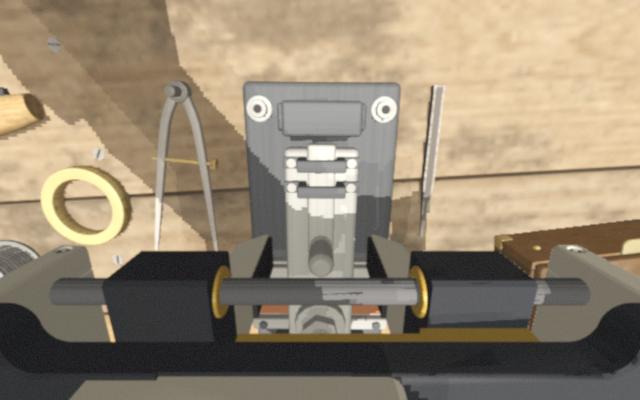

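The knob is centred between the fingers at (320,258). Next I close on it.

Call:
{"api": "play_rows", "payload": {"jaw": [1,1,1,1,1,1,1,1], "linear": [[0,0,-0.01],[0,0,0],[0,0,0],[0,0,0],[0,0,0],[0,0,0],[0,0,0],[0,0,0]], "turn": [0,0,0,0,0,0,0,0], "grip_force": 20}}

```text
time: 3.58
position: [0.4734, 0.1713, 0.0785]
tcp_rot: [[-0.998, 0.057, 0.001], [0.057, 0.998, 0.001], [-0.001, 0.001, -1.0]]
ft_force: [-0.5, 2.1, 1.4]
gripper_width: 0.013
gripper_force: 20.0
```

Call:
{"api": "play_rows", "payload": {"jaw": [1,1,1,1,1,1,1,1,1,1], "linear": [[0.03,0,0],[0.03,0,0],[0.03,0,0],[0.03,0,0],[0.03,0,0],[0.03,0,0],[0.03,0,0],[0.02,0,0],[0,0,0],[0,0,0]], "turn": [0,0,0,0,0,0,0,0,0,0]}}

```text
time: 4.42
position: [0.4498, 0.1727, 0.0785]
tcp_rot: [[-0.998, 0.056, 0.0], [0.056, 0.998, 0.001], [-0.0, 0.001, -1.0]]
ft_force: [1.1, 4.4, 2.2]
gripper_width: 0.0131
gripper_force: 20.0
```

Call:
{"api": "play_rows", "payload": {"jaw": [1,1,1,1,1,1,1,1], "linear": [[0.02,0,0],[0.02,0,0],[0.02,0,0],[0.02,0,0],[0.0,0,0],[0,0,0],[0,0,0],[0,0,0]], "turn": [0,0,0,0,0,0,0,0]}}

```text
time: 5.08
position: [0.4458, 0.173, 0.0788]
tcp_rot: [[-0.998, 0.058, 0.007], [0.058, 0.998, 0.002], [-0.006, 0.003, -1.0]]
ft_force: [10.7, 3.5, -8.2]
gripper_width: 0.0131
gripper_force: 20.0
```

The bolt came to its stop after 27.6 mm, with 10.7 N on the tool. I'll release, go up, and look at the bolt and wings.

Call:
{"api": "play_rows", "payload": {"jaw": [0.4,0.4,0.4,0.4,0.4,0.4,0.4,0.4,0.4,0.4,0.4], "linear": [[0,0,0],[0,0,0],[0,0,0],[0,0,0],[0,0,-0.2],[0,0,-0.35],[0.1,0,-0.35],[0.15,0,-0.35],[0.05,0,-0.25],[0,0,0],[0,0,0]], "turn": [0,0,0,0,0,0,0,0,0,0,0]}}

```text
time: 6.0
position: [0.4125, 0.174, 0.2295]
tcp_rot: [[-0.998, 0.057, 0.003], [0.057, 0.998, 0.0], [-0.003, 0.001, -1.0]]
ft_force: [0.7, -0.8, -0.2]
gripper_width: 0.055
gripper_force: 0.0
```

```bash
python3 - <<'E'
from h import *
s=arm.observe();print(s['time'],s['q'],s['position'],s['tcp_rot'])
im=arm.read_camera('wrist')[:,:,::-1];cv2.imwrite('pics/w3.png',im)
cv2.imwrite('pics/w3c.png',cv2.resize(im[100:300,220:400],None,fx=3,fy=3,interpolation=cv2.INTER_CUBIC))
E
```

```text
6.0 [-13.3974   6.2884 -13.8023 116.7949   1.8477  56.9559  58.5976] [0.4125 0.174  0.2295] [[-0.9984  0.0572  0.0028]
 [ 0.0572  0.9984  0.0004]
 [-0.0028  0.0006 -1.    ]]
```

View pics/w3c.png

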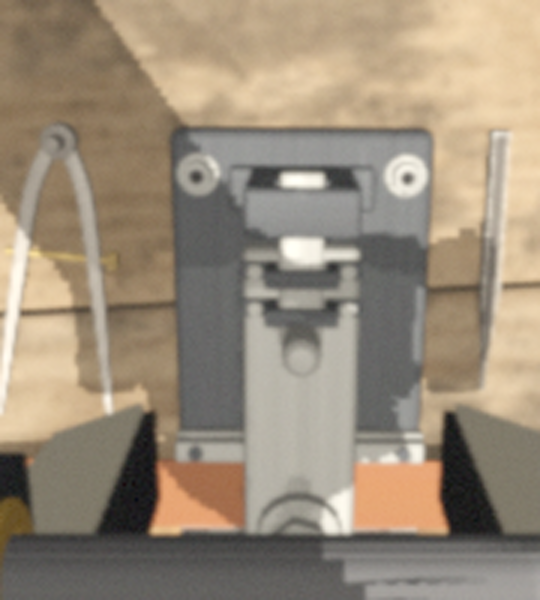

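The picture shows the bolt through its keeper post, with the bolt end visible at (302,180) in the crop, and the knob at the staples at (300,350). Next, over to the screw.

Call:
{"api": "play_rows", "payload": {"jaw": [0.4,0.4,0.4,0.4,0.4,0.4,0.4,0.4,0.4,0.4,0.4,0.4], "linear": [[-0.15,0,0],[-0.3,0,0],[-0.3,0,0],[-0.3,0,0],[-0.193,0.003,0],[0,0,0],[0,0,0],[0,0,0],[0,0,0.3],[0,0,0.3],[0,0,0.3],[0,0,0.1]], "turn": [0,0,0,0,0,0.06,0.06,0.047,0,0,0,0]}}

```text
time: 7.05
position: [0.5318, 0.1653, 0.1218]
tcp_rot: [[-0.949, 0.314, -0.01], [0.314, 0.949, -0.004], [0.009, -0.007, -1.0]]
ft_force: [-1.5, -1.5, -0.2]
gripper_width: 0.055
gripper_force: 0.0
```

```bash
python3 - <<'E'
from h import *
s=arm.observe();print(s['time'],s['q'],s['position'],s['tcp_rot'],s['ft_force'])
im=arm.read_camera('wrist')[:,:,::-1]
b=arm.read_camera('scene')[:,:,::-1]; t=arm.read_camera('top')[:,:,::-1]
o=np.hstack([cv2.resize(im[100:400,150:490],(400,353)),cv2.resize(b[210:300,220:340],(400,300))[:, :]if 0 else cv2.resize(b[205:311,225:345],(400,353))])
cv2.imwrite('pics/w4.png',o)
E
```

```text
7.05 [-13.6089  25.3267  -8.0135 107.3843   4.5644  48.2265  47.7359] [0.5318 0.1653 0.1218] [[-0.9493  0.3143 -0.0104]
 [ 0.3144  0.9493 -0.0036]
 [ 0.0087 -0.0067 -0.9999]] [-1.4854 -1.4692 -0.162 ]
```

View pics/w4.png

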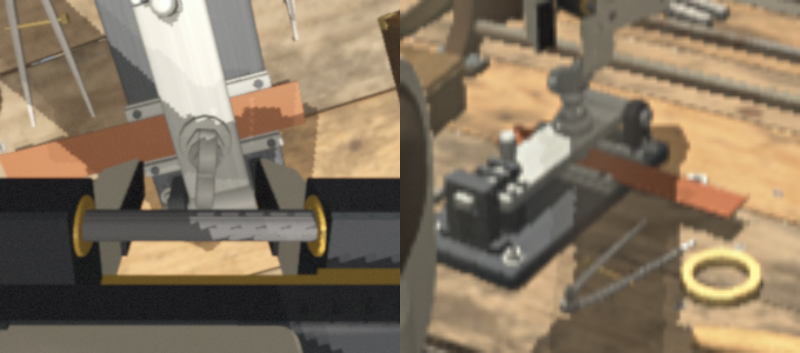

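The wings are aligned with the fingers, offset about +3.5 mm along tool y. I'll correct that and check the settled pose.

Call:
{"api": "play_rows", "payload": {"jaw": [0.4,0.4,0.4], "linear": [[0,0.03,0],[0,0,0],[0,0,0]], "turn": [0,0,0]}}

```text
time: 7.45
position: [0.5385, 0.1708, 0.1299]
tcp_rot: [[-0.949, 0.314, 0.003], [0.314, 0.949, 0.001], [-0.002, 0.002, -1.0]]
ft_force: [-0.5, -0.2, -0.7]
gripper_width: 0.0554
gripper_force: 0.0
```

Call:
{"api": "play_rows", "payload": {"jaw": [0.4,0.4,0.4,0.4,0.4,0.4,0.4,0.4,0.4], "linear": [[0.01,-0.035,0],[0,0,0.06],[0,0,0.06],[0,0,0.06],[0,0,0.06],[0,0,0.05],[0,0,0.03],[0,0,0.02],[0,0,0]], "turn": [0,0,0,0,0,0,0,0,0]}}

```text
time: 8.2
position: [0.5348, 0.1669, 0.0935]
tcp_rot: [[-0.949, 0.314, -0.001], [0.314, 0.949, -0.0], [0.001, -0.001, -1.0]]
ft_force: [-0.3, -0.1, 0.3]
gripper_width: 0.0548
gripper_force: 0.0
```

Call:
{"api": "play_rows", "payload": {"jaw": [1,1,1,1,1,1,1,1], "linear": [[0,0,0],[0,0,0],[0,0,0],[0,0,0],[0,0,0],[0,0,0],[0,0,0],[0,0,0]], "turn": [0,0,0,0,0,0,0,0], "grip_force": 25}}

```text
time: 8.87
position: [0.5353, 0.1676, 0.0943]
tcp_rot: [[-0.949, 0.314, 0.0], [0.314, 0.949, 0.001], [-0.0, 0.001, -1.0]]
ft_force: [0.5, -0.0, -0.9]
gripper_width: 0.0095
gripper_force: 24.9
```

```bash
python3 - <<'E'
from h import *
s=arm.observe();print(s['time'],s['q'],s['position'],s['tcp_rot'][:,1],s['ft_force'],s['ft_torque'],s['gripper_width'],s['gripper_force'])
im=arm.read_camera('wrist')[:,:,::-1]
cv2.imwrite('pics/w5.png',cv2.resize(im[150:350,220:420],None,fx=2,fy=2))
E
```

```text
8.8667 [-13.9006  27.5785  -7.7898 108.2914   5.0917  44.4306  47.2407] [0.5353 0.1676 0.0943] [0.3141 0.9494 0.0008] [ 0.5087 -0.0238 -0.9166] [ 0.0133 -0.0865 -0.0577] 0.009532950693091903 24.927218556404114
```

View pics/w5.png

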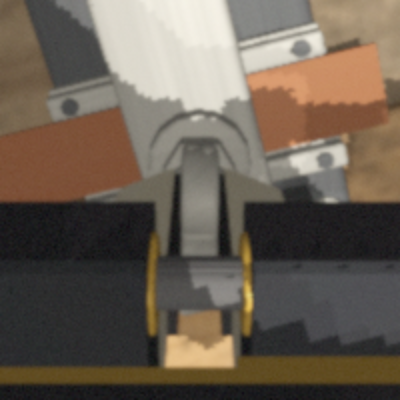

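Gripped at 9.5 mm across the wings. Now turning clockwise.

Call:
{"api": "play_rows", "payload": {"jaw": [1,1,1,1,1,1,1,1,1,1,1,1], "linear": [[0,0,0],[0,0,0],[0,0,0],[0,0,0],[0,0,0],[0,0,0],[0,0,0],[0,0,0],[0,0,0],[0,0,0],[0,0,0],[0,0,0]], "turn": [0.03,0.06,0.06,0.06,0.06,0.06,0.06,0.06,0.06,0.06,0.06,0.06]}}

```text
time: 9.92
position: [0.5361, 0.1683, 0.0941]
tcp_rot: [[-0.163, 0.987, 0.002], [0.987, 0.163, 0.001], [0.001, 0.002, -1.0]]
ft_force: [3.6, 3.6, -5.9]
gripper_width: 0.0096
gripper_force: 25.0
```

```bash
python3 - <<'E'
from h import *
s=arm.observe();y=s['tcp_rot'][:,1];print(s['time'],s['q'],s['position'],np.degrees(np.arctan2(y[1],y[0])),s['ft_force'],s['ft_torque'],s['gripper_width'])
E
```

```text
9.9167 [-25.6404  27.4785   6.9088 108.6757  -4.6364  43.9779  -6.7936] [0.5361 0.1683 0.0941] 9.37849566534971 [ 3.5548  3.6418 -5.8675] [ 0.6268 -0.7841  0.0607] 0.009591338608141169
```

Call:
{"api": "play_rows", "payload": {"jaw": [1,1,1,1,1,1,1,1,1,1,1,1], "linear": [[0,0,0.002],[0,0,0.002],[0,0,0],[0,0,0.002],[0,0,0],[0,0,0],[0,0,0.002],[0,0,0],[0,0,0],[0,0,0],[0,0,0],[0,0,0]], "turn": [0.06,0.06,0.06,0.06,0.06,0.06,0.06,0.06,0.06,0.06,0.06,0.06]}}

```text
time: 10.92
position: [0.5372, 0.1678, 0.0937]
tcp_rot: [[0.824, 0.567, 0.004], [0.567, -0.824, 0.001], [0.004, 0.002, -1.0]]
ft_force: [5.0, 1.1, -4.8]
gripper_width: 0.0098
gripper_force: 25.0
```

```bash
python3 - <<'E'
from h import *
s=arm.observe();y=s['tcp_rot'][:,1];print(s['time'],s['q'],s['position'],np.degrees(np.arctan2(y[1],y[0])),s['ft_force'],s['ft_torque'],s['gripper_width'])
E
```

```text
10.9167 [-37.8541  28.9768  22.5499 109.0781 -15.3035  44.6285 -62.3582] [0.5372 0.1678 0.0937] -55.44331745830778 [ 4.9709  1.1483 -4.8081] [ 0.3303 -0.994   0.0008] 0.009785414911034686
```

Call:
{"api": "play_rows", "payload": {"jaw": [1,1,1,1,1,1,1,1,1,1,1,1], "linear": [[0,0,0.002],[0,0,0.002],[0,0,0.002],[0,0,0],[0,0,0],[0,0,0],[0,0,0],[0,0,0],[0,0,0],[0,0,0],[0,0,0],[0,0,0]], "turn": [0.05,0.05,0.05,0.05,0.05,0.04,0.04,0.03,0.03,0.02,0,0]}}

```text
time: 11.92
position: [0.5374, 0.1671, 0.0935]
tcp_rot: [[0.999, -0.036, 0.004], [-0.036, -0.999, 0.0], [0.004, -0.0, -1.0]]
ft_force: [6.1, 1.1, -1.7]
gripper_width: 0.0098
gripper_force: 24.9
```

```bash
python3 - <<'E'
from h import *
s=arm.observe();y=s['tcp_rot'][:,1];print(s['time'],s['q'],s['position'],np.degrees(np.arctan2(y[1],y[0])),s['ft_force'],s['ft_torque'],s['gripper_width'])
E
```

```text
11.9167 [-44.6392  30.7225  31.5804 109.309  -21.8597  45.7269 -93.2718] [0.5374 0.1671 0.0935] -92.06569361855952 [ 6.1114  1.1269 -1.698 ] [-0.0392 -1.1684 -0.0831] 0.009844419348029846
```

Call:
{"api": "play_rows", "payload": {"jaw": [1,1,1,1,1,1], "linear": [[0,0,0],[0,0,0],[0,0,0],[0,0,0],[0,0,0],[0,0,0]], "turn": [0.02,0.02,0.02,0.01,0,0]}}

```text
time: 12.42
position: [0.537, 0.1671, 0.0935]
tcp_rot: [[0.99, -0.144, 0.004], [-0.144, -0.99, -0.0], [0.003, -0.0, -1.0]]
ft_force: [5.3, -0.2, 0.8]
gripper_width: 0.0109
gripper_force: 26.1
```

```bash
python3 - <<'E'
from h import *
s=arm.observe();y=s['tcp_rot'][:,1];print(s['time'],s['q'],s['position'],np.degrees(np.arctan2(y[1],y[0])),s['ft_force'],s['ft_torque'],s['gripper_width'])
E
```

```text
12.4167 [-45.7895  31.0839  33.1153 109.3586 -22.9928  46.0201 -98.5083] [0.537  0.1671 0.0935] -98.26828138955581 [ 5.2976 -0.2017  0.7548] [-0.0775 -1.0319  0.5552] 0.01086338641602754
```

Torque rose to 0.56 N m and the pads started to twist off the wings, so the screw is seated at yaw ≈ −93°. Now backing off to −3°.

Call:
{"api": "play_rows", "payload": {"jaw": [1,1,1,1,1,1,1,1,1,1,1,1], "linear": [[0,0,0],[0,0,0],[0,0,-0.001],[0,0,-0.001],[0,0,0],[0,0,-0.001],[0,0,0],[0,0,-0.001],[0,0,0],[0,0,0],[0,0,0],[0,0,0]], "turn": [-0.03,-0.06,-0.06,-0.06,-0.06,-0.06,-0.06,-0.06,-0.06,-0.06,-0.06,-0.06]}}

```text
time: 13.42
position: [0.5368, 0.1679, 0.0938]
tcp_rot: [[0.588, 0.809, 0.003], [0.809, -0.588, 0.001], [0.003, 0.002, -1.0]]
ft_force: [5.2, 0.9, -1.6]
gripper_width: 0.0099
gripper_force: 25.0
```

Call:
{"api": "play_rows", "payload": {"jaw": [1,1,1,1,1,1,1,1,1,1,1], "linear": [[0,0,0],[0,0,0],[0,0,0],[0,0,0],[0,0,0],[0,0,0],[0,0,0],[0,0,0],[0,0,0],[0,0,0],[0,0,0]], "turn": [-0.06,-0.06,-0.06,-0.06,-0.06,-0.045,-0.02,0,0,0,0]}}

```text
time: 14.33
position: [0.5363, 0.1679, 0.0939]
tcp_rot: [[0.061, 0.998, 0.002], [0.998, -0.061, 0.001], [0.001, 0.002, -1.0]]
ft_force: [4.4, 4.1, 2.3]
gripper_width: 0.01
gripper_force: 25.0
```

```bash
python3 - <<'E'
from h import *
s=arm.observe();y=s['tcp_rot'][:,1];print(s['time'],s['q'],s['position'],np.degrees(np.arctan2(y[1],y[0])),s['ft_force'],s['ft_torque'],s['gripper_width'],s['gripper_force'])
im=arm.read_camera('wrist')[:,:,::-1];t=arm.read_camera('top')[:,:,::-1];b=arm.read_camera('scene')[:,:,::-1]
cv2.imwrite('pics/w6.png',np.hstack([cv2.resize(im,(400,250)),cv2.resize(b[200:275,220:340],(400,250))]))
E
```

```text
14.3333 [-27.9724  27.6363   9.8948 108.7612  -6.6216  43.9986 -17.8968] [0.5363 0.1679 0.0939] -3.4709661892401864 [4.3778 4.1485 2.2605] [ 0.5882 -0.9517  0.0823] 0.009989363788586 24.95329052209854
```

View pics/w6.png

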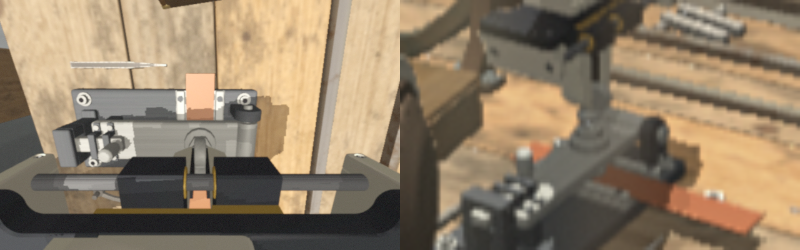

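The wings are held square across the guide (yaw −3.5°), the leaf is down, and the bolt is still home with its knob at the staples. Handing in.

```bash
python3 -c "
from station import arm
print(arm.job_done())"
```

```text
the job is handed in; nothing more can be done
None
```

The job is handed in at about 14 s of the 58 s allowed, with no verdict shown: the bolt went home to its stop, and the thumbscrew was turned clockwise until it seated (about 0.56 N m), then backed off about 90° and is still gripped at 25 N, with the leaf down.

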